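# Load the coconut drying tray

## Robot

A 6-joint arm with a two-finger parallel gripper is mounted at the origin on the work surface. World frame = base frame: x ahead of the robot, y to its left, z up, the work surface at z = 0. Lengths are in m, angles in rad, forces in N, time in s.
With the tool pointing down it reaches from about 0.325 to 1 m from the base axis. Payload 5.1 kg.
Tool frame: the origin (TCP) lies midway between the tips of the shut fingers; the grasp point (between the pads) lies 19 mm behind it (tcp_to_grasp is the distance from the TCP to the grasp point, in m); x points along the fingers, z is the direction in which the jaws open and shut, and the axes are right-handed (so a half turn about x gives the same grasp; the last joint's range is limited). The gripper opens to 85 mm and grips with 20 to 120 N. Pads are 22 mm wide; open, the fingers measure 114 mm over their backs; the gripper's body (76 mm by 85 mm) begins 54 mm behind the grasp point. The pads swing forward as they close: fully open they stand 13 mm farther back than shut.
Start: joints at [-1.343, 0.124, 1.65, -0, 1.367, -0.083], TCP at [0.199, -0.619, 0.231] pointing down, gripper open.
Joint ranges: [-2.61, 2.61], [-1.02, 2.33], [0.03, 2.71], [-1.35, 4.49], [0.32, 2.68], [-2.91, 2.91]. Speed limits (rad/s): [2.57, 2.57, 3.14, 3.14, 3.14, 3.14].

## Interface

Orientations are given as a rotation vector (axis times angle).
In Python, from workcell import * gives the robot as it stands.
- The arm moves only by the tool carry_out, never from a script. Its argument "series" is a list of rows, each a list of 7 numbers: the shift along the tool's x, y, z in mm, then the turn, a rotation vector about the tool's x, y, z in rad, then the finger opening in mm, from 0 to 85.4. In form: [[dx, dy, dz, wx, wy, wz, jaw], ...]. A call has 1 to 20 rows; each row is the pose to reach, as a shift and turn from the pose commanded when the call began, along the tool's axes at that moment; what a row does not reach only later rows make up. A row lasts 1/8 s, in which the tool goes at most 62.5 mm and 10.7 degrees, less where a joint would pass 70% of its speed; a pose out of reach is approached as far as the arm can. A call with a gripper value outside its range is refused whole. The fingers move at their own pace and stop on an object; "squeeze" is the grip in N (left out, the last holds). Time passes only in rows, so rows that repeat a pose let the fingers close. It gives the time, the measured TCP pose, the force and the opening at its end, in the units of the state.
- state(): the state, without advancing time (a new reading comes with each control period).
- get_image(name): name is "scene" or "top"; returns the picture (384x512x3 uint8, blue, green, red); there is no depth.
- camera_model(name): a dict with "fov_y" (degrees; the focal length in pixels is half the picture's height over the tangent of half this angle, whatever the lens; pixels are square), "cx", "cy" (the principal point, pixels), "extrinsics" (4x4, takes a point from world to camera coordinates). Camera axes: x right, y down, z forward; pixel columns grow to the right and rows downward; lengths in m; the calibration is good to about 2 mm. A picture is of the moment at which its call begins. camera_model takes no time and is no camera call.
- finish_job(): hands the job in, once; it reports no verdict.
The state is a dict: "t": time; "qpos": joint angles; "joint_vel": joint speeds; "joint_efforts": joint torques, N m; "tcp_pos": TCP position; "orientation": TCP orientation; "contact_force": force on the tool from outside, world axes, zero at the start; "moment": the same for the moment, N m; "opening": finger opening in m.
Only numpy, scipy, OpenCV 4.12 (cv2) and the standard library are available. Lean on these libraries where they do the work, as an engineer would, in place of code of your own. Each camera call takes 0.05 s, during which the arm holds its last target. There are 200 camera calls.

## Task

Slide the drying lamp's dimmer all the way to off, then tip the painted model coconuts out of each scoop that holds any into the tray cell whose liner has the same colour, and stand the emptied scoop back upright on the cork mat. When all four scoops are empty and standing on the mat, slide the dimmer up to the orange pointer. Leave the tape roll and the trunk offcut where they are.

Things in the scene. Friction and masses are not known exactly. Their poses are not given: they have to be found in the camera images.
- scoop_brown: brown scoop with a white floor; 70 g, balanced near x=-5 mm. Open channel along x: 86 long, 42 wide (36 inside), walls 27 high, shut at -x; mouth at +x, floor ramps up 15 degrees from x=15 to 43: nuts stay in when level, roll out when the mouth dips over 30 degrees (55 empties it). Handle bar along x over it: 14 thick in y, x -43 to 17, z 50 to 70. Origin: centre of underside, z up
- nut_brown1: brown model coconut, a ball 20 mm in diameter, 10 g, origin at its centre; starts in the brown scoop; may be absent
- nut_brown2: brown model coconut, a ball 20 mm in diameter, 10 g, origin at its centre; starts in the brown scoop; may be absent
- scoop_green: green scoop with a white floor; 70 g, balanced near x=-5 mm. Open channel along x: 86 long, 42 wide (36 inside), walls 27 high, shut at -x; mouth at +x, floor ramps up 15 degrees from x=15 to 43: nuts stay in when level, roll out when the mouth dips over 30 degrees (55 empties it). Handle bar along x over it: 14 thick in y, x -43 to 17, z 50 to 70. Origin: centre of underside, z up
- nut_green1: green model coconut, a ball 20 mm in diameter, 10 g, origin at its centre; starts in the green scoop; may be absent
- nut_green2: green model coconut, a ball 20 mm in diameter, 10 g, origin at its centre; starts in the green scoop; may be absent
- scoop_yellow: yellow scoop with a white floor; 70 g, balanced near x=-5 mm. Open channel along x: 86 long, 42 wide (36 inside), walls 27 high, shut at -x; mouth at +x, floor ramps up 15 degrees from x=15 to 43: nuts stay in when level, roll out when the mouth dips over 30 degrees (55 empties it). Handle bar along x over it: 14 thick in y, x -43 to 17, z 50 to 70. Origin: centre of underside, z up
- nut_yellow1: yellow model coconut, a ball 20 mm in diameter, 10 g, origin at its centre; starts in the yellow scoop; may be absent
- nut_yellow2: yellow model coconut, a ball 20 mm in diameter, 10 g, origin at its centre; starts in the yellow scoop; may be absent
- scoop_red: red scoop with a white floor; 70 g, balanced near x=-5 mm. Open channel along x: 86 long, 42 wide (36 inside), walls 27 high, shut at -x; mouth at +x, floor ramps up 15 degrees from x=15 to 43: nuts stay in when level, roll out when the mouth dips over 30 degrees (55 empties it). Handle bar along x over it: 14 thick in y, x -43 to 17, z 50 to 70. Origin: centre of underside, z up
- nut_red1: red model coconut, a ball 20 mm in diameter, 10 g, origin at its centre; starts in the red scoop; may be absent
- nut_red2: red model coconut, a ball 20 mm in diameter, 10 g, origin at its centre; starts in the red scoop; may be absent
- liner_brown: brown square liner (68 mm, 0.6 mm thick) on the floor of one cell of the tray, at the cell's centre; x and y parallel to the tray's; marks the cell for brown coconuts
- liner_green: green square liner (68 mm, 0.6 mm thick) on the floor of one cell of the tray, at the cell's centre; x and y parallel to the tray's; marks the cell for green coconuts
- liner_yellow: yellow square liner (68 mm, 0.6 mm thick) on the floor of one cell of the tray, at the cell's centre; x and y parallel to the tray's; marks the cell for yellow coconuts
- liner_red: red square liner (68 mm, 0.6 mm thick) on the floor of one cell of the tray, at the cell's centre; x and y parallel to the tray's; marks the cell for red coconuts
- tray: white fixed tray 155 mm (x) by 228 mm (y), 38 mm high, of 2 by 3 square cells about 71 mm wide inside; walls, dividers and floor 4 mm thick, dividers as high as the rim; origin at the centre of its underside. The two cells with grey liners stay empty
- mat: fixed cork mat 290 mm (x) by 230 mm (y), 3 mm thick, on which the scoops stand; origin at the centre of its underside
- dimmer (a joint): position of the lamp's dimmer grip along its track: 0 m = off (the end of the track nearest the robot) to 0.120 m = full; slides with about 1.5 N of friction and stays where it is left
- dimmer_top (a point): centre of the top of the black dimmer grip, 54 mm above the table; the grip is 20 mm long along the track, 28 mm wide across it and 40 mm tall, above a flat aluminium track base 40 mm wide, 170 mm long and 14 mm high; its y axis points along the track towards full
- mark: orange pointer beside the dimmer track, fixed; origin on the track's centre line on the table, y axis along the track towards full; the grip's middle must be level with it along the track
- tape: loose roll of blue masking tape, 60 mm across and 18 mm high, origin at the centre of its underside; not part of the job
- trunk_offcut: loose grey model trunk offcut standing up, 30 mm across and 50 mm high, origin at the centre of its underside; not part of the job
Mind the look-alikes: they are no part of the job. What is shaped like the scoop_red but purple is not meant.

How it is judged:
By the outcome, as a careful person would: the job done as asked, in the order asked, and still so for the second after the job is handed in, with the robot touching nothing.
Of nut_brown1, nut_brown2, nut_green1, nut_green2, nut_yellow1, nut_yellow2, nut_red1, nut_red2 only 3 to 7 are there at a start; the rules pass over those that are not, and their reading is None.
At some moment in a run one of scoop_brown, scoop_green, scoop_yellow, scoop_red may be knocked a few centimetres aside while the robot is not near it.
It also fails if it takes over 210 s, if anything falls off the work surface, if the arm or the gripper's body presses on something with over 40 N, if the wrist force passes 120 N, or if a joint passes its speed limit or range.

## Working session

There is one attempt and no reset: what is moved stays moved. The work goes in short steps, Python scripts to look and compute and a tool call to move; the robot and the scene stay as the last step left them, time stands still between calls to the robot, and variables do not carry over. Pictures are saved under pics/ and viewed, about 12 in all and at most 16, crops included, and the job is handed in when it is done.

Besides the shell and the picture viewer there is one more tool, called after ">>>" as a command line: name --pt "numbers of a row" for each row, then --argument value for the rest. carry_out: Moves the arm, as the interface text tells. Its arguments: {"type":"object","properties":{"series":{"type":"array"},"squeeze":{"type":"number"}},"required":["series"]}

```bash
ls; mkdir -p pics; python3 - <<'E'
from workcell import *
import cv2, numpy as np
for n in ("scene","top"):
    im=get_image(n); cv2.imwrite(f"pics/{n}0.png",im)
    c=camera_model(n); print(n,c["fov_y"],c["cx"],c["cy"],c.keys()); E=np.array(c["extrinsics"]); print(E.round(3), (-E[:3,:3].T@E[:3,3]).round(3))
print(state())
E
```

```text
pics
scene 42.46497640256369 252.90080061101415 195.10885912363037 dict_keys(['fov_y', 'cx', 'cy', 'extrinsics'])
[[-0.667  0.745  0.007  0.364]
 [ 0.567  0.513 -0.645 -0.283]
 [-0.484 -0.426 -0.764  1.635]
 [ 0.     0.     0.     1.   ]] [1.195 0.571 1.064]
top 50.80843895399627 258.59756752084974 195.37730895848162 dict_keys(['fov_y', 'cx', 'cy', 'extrinsics'])
[[-0.007 -1.    -0.014  0.022]
 [-0.999  0.007 -0.051  0.539]
 [ 0.052  0.014 -0.999  1.384]
 [ 0.     0.     0.     1.   ]] [ 4.67e-01 -1.00e-03  1.41e+00]
{'t': 0.1, 'qpos': array([-1.34259057e+00,  1.24471899e-01,  1.65152968e+00,  4.69711952e-05,
        1.36750156e+00, -8.26306499e-02]), 'joint_vel': array([-6.02460939e-04, -2.96348508e-03, -5.12942346e-03, -6.48268878e-05,
       -7.33449146e-04, -8.46250771e-04]), 'joint_efforts': array([ 4.59404364e-04, -4.24928713e+01, -3.66655183e+01, -9.71186591e-05,
        3.94199029e-03,  3.62091626e-06]), 'tcp_pos': array([ 0.19864709, -0.61832721,  0.23015981]), 'orientation': array([ 0.97851426,  1.3418145 , -0.9763841 ]), 'contact_force': array([ 0.41711534, -0.86425064,  0.5113605 ]), 'moment': array([ 0.04334203,  0.0266503 , -0.00486739]), 'opening': 0.0856573889292649}
```

View pics/scene0.png

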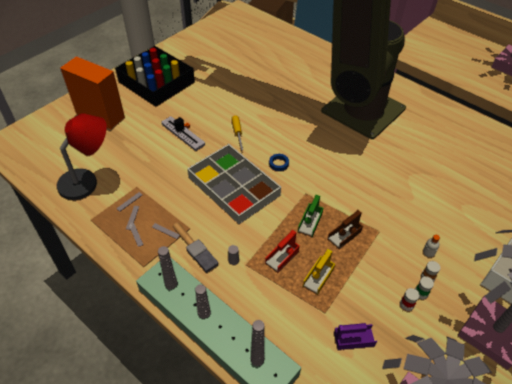

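View pics/top0.png

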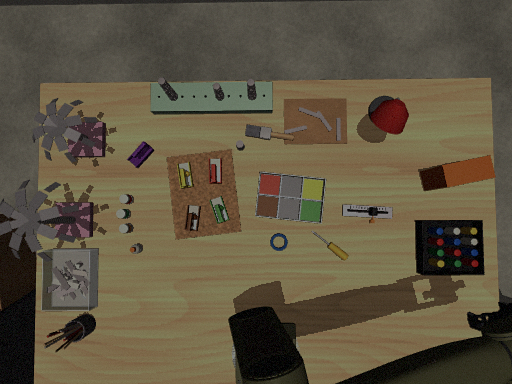

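```bash
cat > h.py <<'E'
from workcell import *
import cv2, numpy as np
from scipy.spatial.transform import Rotation as R
def cam(n):
    c=camera_model(n); f=192/np.tan(np.radians(c["fov_y"]/2)); E=np.array(c["extrinsics"]); return f,c["cx"],c["cy"],E
def px(n,p):
    f,cx,cy,E=cam(n); q=E[:3,:3]@np.array(p)+E[:3,3]; return np.array([cx+f*q[0]/q[2],cy+f*q[1]/q[2]])
def ray(n,u,v,z):
    f,cx,cy,E=cam(n); d=E[:3,:3].T@np.array([(u-cx)/f,(v-cy)/f,1]); o=-E[:3,:3].T@E[:3,3]
    return o+d*(z-o[2])/d[2]
def crop(n,box,k,name,im=None):
    im=get_image(n) if im is None else im
    u0,v0,u1,v1=box; cv2.imwrite(name,cv2.resize(im[v0:v1,u0:u1],None,fx=k,fy=k,interpolation=cv2.INTER_CUBIC)); return im
E
python3 - <<'E'
from h import *
a=cv2.imread("pics/top0.png");b=cv2.imread("pics/scene0.png")
A=cv2.resize(a[145:255,160:400],None,fx=3.3,fy=3.3,interpolation=cv2.INTER_CUBIC)
cv2.imwrite("pics/topc.png",A)
crop("scene",(245,185,385,310),5,"pics/scc.png",b)
crop("scene",(155,105,295,225),5,"pics/scd.png",b)
E
```

```text
(no output)
```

View pics/topc.png

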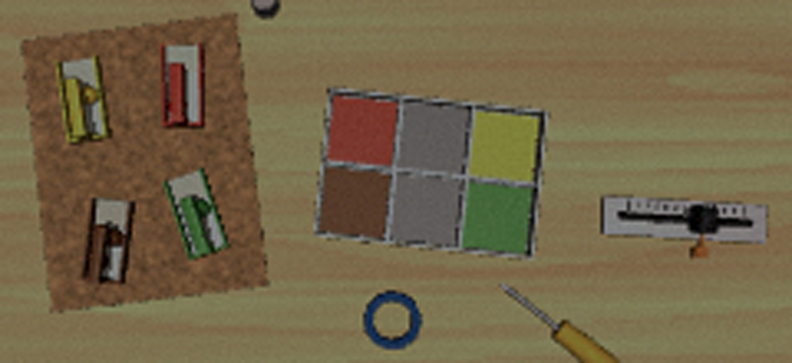

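View pics/scc.png

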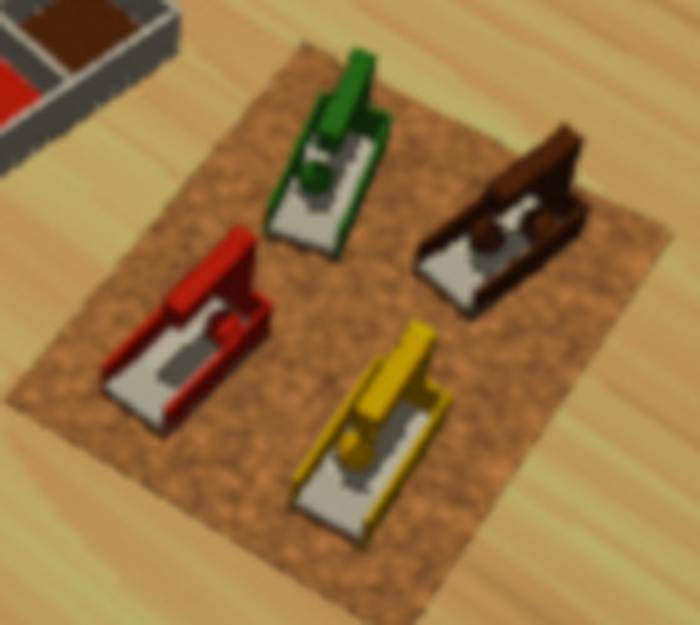

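View pics/scd.png

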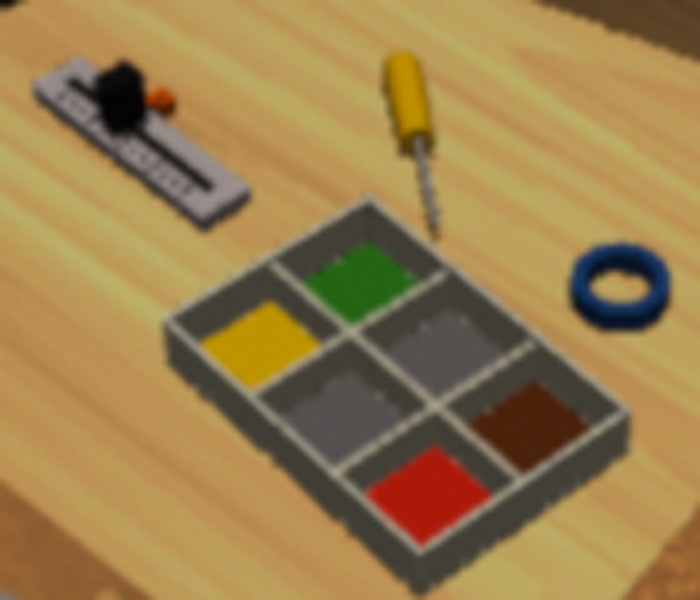

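```bash
cat >> h.py <<'E'
def hsvmask(im,c):
    h=cv2.cvtColor(im,cv2.COLOR_BGR2HSV); H,S,V=[h[...,i].astype(int) for i in range(3)]
    return {"red":((H<6)|(H>172))&(S>150)&(V>60),"green":(H>45)&(H<80)&(S>120),"yellow":(H>21)&(H<33)&(S>165)&(V>70)}[c]
E
python3 - <<'E'
from h import *
a=cv2.imread("pics/top0.png")
im=np.clip(a[148:244,162:246].astype(float)*1.7,0,255).astype(np.uint8)
cv2.imwrite("pics/mat8.png",cv2.resize(im,None,fx=6.25,fy=6.25,interpolation=cv2.INTER_CUBIC))
for c in("red","green","yellow"):
    m=hsvmask(a,c).astype(np.uint8); n,l,s,ce=cv2.connectedComponentsWithStats(m)
    for i in range(1,n):
        if s[i,4]>25: print(c,s[i],ce[i].round(1))
# mat and tray by edges: known tray rim at z=.038, mat z=.003 
for n,(u,v) in {"mat":[(22,41),(237,13),(270,285),(51,312)],"tray":[(330,88),(548,110),(535,257),(315,236)]}.items() if False else []: pass
z=lambda u,v,h: ray("top",160+u/3.3,145+v/3.3,h).round(4)[:2]
M=[z(*p,.003) for p in [(22,41),(237,13),(270,285),(51,312)]]; T=[z(*p,.038) for p in [(330,88),(548,110),(535,257),(315,236)]]
print("mat",M,np.mean(M,0)); print("tray",T,np.mean(T,0))
for Q in (M,T): print([np.linalg.norm(Q[i]-Q[(i+1)%4]).round(3) for i in range(4)])
print("track base corners z14",[z(*p,.014) for p in [(602,196),(767,206),(765,243),(601,234)]])
print("grip",z(703,219,.054),"mark",z(699,245,.0),z(700,251,.0))
E
python3 -c "
import workcell;print([x for x in dir(workcell) if x[0]!='_'])"
```

```text
red [372  99  37  35 868] [391.2 116.7]
red [209 164   7  19  79] [212.  173.3]
red [260 174  20  21 346] [269.4 184. ]
red [437 239   7   7  38] [439.7 241.8]
red [454 249   7   7  39] [457.  252.4]
red [471 260   7   7  39] [474.3 263.1]
green [215 205  10  17  59] [219.3 211. ]
green [428 248  16   9  97] [435.8 251.5]
green [445 257  17  11 108] [453. 262.]
yellow [330 244  17  15  48] [337.6 251. ]
mat [array([0.6757, 0.3404]), array([0.7037, 0.1112]), array([0.4152, 0.0774]), array([0.3883, 0.3083])] [0.545725 0.209325]
tray [array([0.6189, 0.0126]), array([ 0.5944, -0.2117]), array([ 0.4435, -0.1961]), array([0.4664, 0.029 ])] [ 0.5308  -0.09155]
[np.float64(0.231), np.float64(0.29), np.float64(0.232), np.float64(0.289)]
[np.float64(0.226), np.float64(0.152), np.float64(0.226), np.float64(0.153)]
track base corners z14 [array([ 0.5061, -0.2702]), array([ 0.4945, -0.4414]), array([ 0.456 , -0.4384]), array([ 0.4665, -0.2685])]
grip [ 0.481 -0.364] mark [ 0.4543 -0.3737] [ 0.448  -0.3746]
['IKError', 'camera_model', 'finish_job', 'get_image', 'state', 'tcp_to_grasp']
```

View pics/mat8.png

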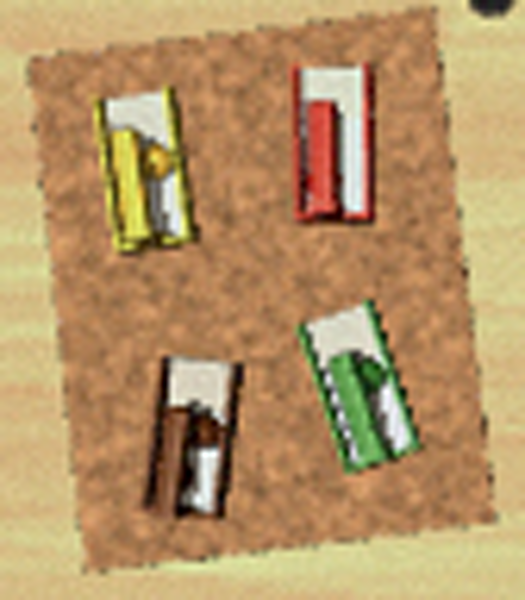

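```bash
python3 - <<'E'
from h import *
S={"yellow":[(97,98),(174,88),(195,238),(116,252)],"red":[(294,66),(374,66),(375,221),(296,221)],"brown":[(164,357),(243,362),(221,518),(147,510)],"green":[(300,325),(372,300),(419,450),(347,472)]}
Hn={"yellow":(123,130),"red":(321,101),"brown":(182,408),"green":(343,354)}
for c,P in S.items():
    Q=[ray("top",162+u/6.25,148+v/6.25,.03)[:2] for u,v in P]
    d=[np.linalg.norm(Q[i]-Q[(i+1)%4]).round(3) for i in range(4)]
    ax=(Q[0]+Q[1]-Q[2]-Q[3])/2; yaw=np.arctan2(ax[1],ax[0]); o=np.mean(Q,0); e=np.array([np.cos(yaw),np.sin(yaw)])
    p=px("top",[*(o+.017*e),.073]); print(c,o.round(4),"yaw",round(yaw,3),d,"handle front pred",((p-[162,148])*6.25).round(0),"seen",Hn[c])
T=state()["orientation"]; print(R.from_rotvec(T).as_matrix().round(3), tcp_to_grasp)
E
```

```text
yellow [0.6103 0.2694] yaw 0.133 [np.float64(0.043), np.float64(0.084), np.float64(0.044), np.float64(0.086)] handle front pred [126. 129.] seen (123, 130)
red [0.6236 0.1652] yaw 0.009 [np.float64(0.044), np.float64(0.086), np.float64(0.043), np.float64(0.086)] handle front pred [325. 103.] seen (321, 101)
brown [0.4632 0.2426] yaw -0.124 [np.float64(0.043), np.float64(0.086), np.float64(0.041), np.float64(0.084)] handle front pred [183. 405.] seen (182, 408)
green [0.4899 0.1518] yaw 0.305 [np.float64(0.042), np.float64(0.086), np.float64(0.041), np.float64(0.084)] handle front pred [341. 355.] seen (343, 354)
[[-0.     0.952  0.306]
 [ 0.002  0.306 -0.952]
 [-1.     0.    -0.002]] 0.0187
```

```bash
cat >> h.py <<'E'
def tri(p):  # {cam:(u,v)} -> least-squares point
    A=[];b=[]
    for n,(u,v) in p.items():
        f,cx,cy,E=cam(n)
        for r,w,c0 in((0,u,cx),(1,v,cy)):
            g=f*E[r]-(w-c0)*E[2]; A.append(g[:3]/f); b.append(-g[3]/f)
    x,res,_,_=np.linalg.lstsq(np.array(A),np.array(b),rcond=None); return x,res
def plan(pos,xdir,zdir):  # target TCP pose -> shift mm & rotvec in current tool axes
    s=state(); M=R.from_rotvec(s["orientation"]).as_matrix()
    x=np.array(xdir,float); x/=np.linalg.norm(x); z=np.array(zdir,float); z-=x*(x@z); z/=np.linalg.norm(z)
    T=np.stack([x,np.cross(z,x),z],1)
    return (M.T@(np.array(pos)-s["tcp_pos"])*1000).round(1), R.from_matrix(M.T@T).as_rotvec().round(3)
def pz(a): return [np.cos(a),np.sin(a),0]
E
python3 - <<'E'
from h import *
pp={}
for n,(u0,v0,u1,v1) in {"top":(340,195,395,228),"scene":(160,112,208,152)}.items():
    a=cv2.imread(f"pics/{n}0.png")[v0:v1,u0:u1]; h=cv2.cvtColor(a,cv2.COLOR_BGR2HSV)
    m=((h[...,0]<14)&(h[...,1]>150)&(h[...,2]>90)); ys,xs=np.nonzero(m)
    print(n,len(xs),xs.min()+u0,xs.max()+u0,ys.min()+v0,ys.max()+v0); pp[n]=(xs.mean()+u0,ys.mean()+v0)
print(pp); X,r=tri(pp); print(X,r)
print("ontable",ray("scene",*pp["scene"],0),ray("top",*pp["top"],0))
print("grip px pred scene",px("scene",[.481,-.364,.054]))
print(plan([.481,-.364,.13],[0,0,-1],pz(-1.632)),plan([.481,-.364,.024],[0,0,-1],pz(-1.632)))
E
```

```text
top 12 370 373 217 222
scene 16 184 189 123 125
{'top': (np.float64(371.8333333333333), np.float64(220.25)), 'scene': (np.float64(186.5), np.float64(124.125))}
[ 0.45000028 -0.36964238  0.01135464] [3.72621113e-06]
ontable [ 0.44122021 -0.37859497  0.        ] [ 0.45078797 -0.37365764  0.        ]
grip px pred scene [178.59476712 119.43198911]
(array([ 100.5,  346.6, -155.6]), array([ 0.372, -0.002,  0.   ])) (array([ 206.5,  346.6, -155.4]), array([ 0.372, -0.002,  0.   ]))
```

>>> carry_out --pt "20 58 -26 0.09 0 0 50" --pt "40 116 -52 0.18 0 0 50" --pt "60 174 -78 0.27 0 0 50" --pt "80 232 -104 0.372 -0.002 0 50" --pt "90 290 -130 0.372 -0.002 0 50" --pt "100.5 346.6 -155.5 0.372 -0.002 0 50" --pt "100.5 346.6 -155.5 0.372 -0.002 0 50" --pt "130 346.6 -155.5 0.372 -0.002 0 50" --pt "160 346.6 -155.5 0.372 -0.002 0 50" --pt "160 346.6 -155.5 0.372 -0.002 0 50" --pt "160 346.6 -155.5 0.372 -0.002 0 50" --squeeze 40

```text
t: 1.48
tcp_pos: [0.4813, -0.3657, 0.0724]
orientation: [1.253, 1.176, -1.255]
contact_force: [0.1, 0.7, -0.1]
opening: 0.05
```

```bash
python3 - <<'E'
from h import *
s=state(); print(s["t"],s["tcp_pos"],s["qpos"].round(3),s["opening"])
print(plan([.481,-.364,.024],[0,0,-1],pz(-1.632)))
im=get_image("top"); crop("top",(330,185,410,245),8,"pics/d1.png",im)
E
```

```text
1.475 [ 0.48131127 -0.36574543  0.07239657] [-0.738  0.172  1.88  -0.002  1.087  0.896] 0.04998105760989802
(array([48.4, -0.5, -1.9]), array([-0.001,  0.003, -0.001]))
```

View pics/d1.png

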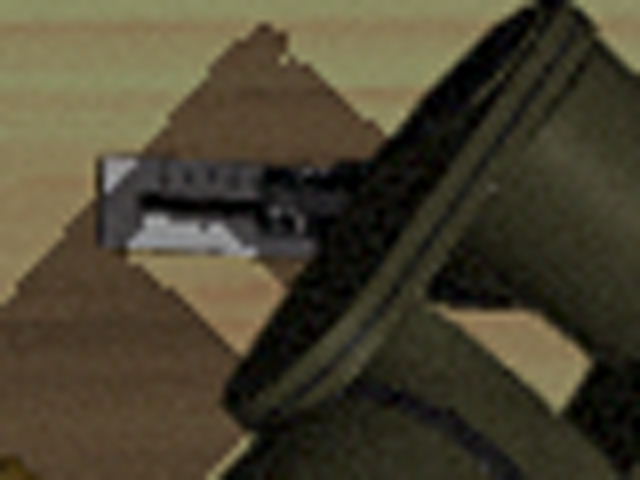

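>>> carry_out --pt "25 -0.5 -1 0 0 0 50" --pt "48 -0.5 -1 0 0 0 50" --pt "48 -0.5 -1 0 0 0 50" --pt "48 -0.5 -1 0 0 0 10" --pt "48 -0.5 -1 0 0 0 10" --pt "48 -0.5 -1 0 0 0 10" --pt "48 -0.5 -1 0 0 0 10" --pt "48 -0.5 -1 0 0 0 10" --squeeze 30

```text
t: 2.52
tcp_pos: [0.4819, -0.3651, 0.0255]
orientation: [1.252, 1.174, -1.254]
contact_force: [-1.8, -0.3, 5.9]
opening: 0.02
```

>>> carry_out --pt "0 0 -10 0 0 0 10" --pt "0 0 -20 0 0 0 10" --pt "0 0 -30 0 0 0 10" --pt "0 0 -40 0 0 0 10" --pt "0 0 -50 0 0 0 10" --pt "0 0 -58 0 0 0 10" --pt "0 0 -63 0 0 0 10" --pt "0 0 -63 0 0 0 10"

```text
t: 3.52
tcp_pos: [0.4861, -0.3014, 0.0255]
orientation: [1.253, 1.174, -1.253]
contact_force: [-0.4, 1.2, 8.3]
opening: 0.0196
```

>>> carry_out --pt "0 0 -3 0 0 0 10" --pt "0 0 -6 0 0 0 10" --pt "0 0 -8 0 0 0 10" --pt "0 0 -9 0 0 0 10" --pt "0 0 -9 0 0 0 10"

```text
t: 4.15
tcp_pos: [0.4867, -0.2937, 0.0255]
orientation: [1.252, 1.173, -1.254]
contact_force: [-1.3, -4.1, 6.9]
opening: 0.0193
```

>>> carry_out --pt "0 0 -2 0 0 0 10" --pt "0 0 -4 0 0 0 10" --pt "0 0 -4 0 0 0 10"

```text
t: 4.53
tcp_pos: [0.4867, -0.2933, 0.0255]
orientation: [1.246, 1.167, -1.256]
contact_force: [-1.9, -17.7, 0.2]
opening: 0.0197
```

>>> carry_out --pt "0 0 0 0 0 0 30" --pt "0 0 0 0 0 0 50" --pt "0 0 0 0 0 0 50" --pt "-30 0 0 0 0 0 50" --pt "-80 0 0 0 0 0 50" --pt "-130 0 0 0 0 0 50" --pt "-170 0 0 0 0 0 50" --pt "-170 0 0 0 0 0 50"

```text
t: 5.52
tcp_pos: [0.4875, -0.2887, 0.1979]
orientation: [1.252, 1.17, -1.251]
contact_force: [0.4, -0.1, -0.3]
opening: 0.0499
```

```bash
python3 - <<'E'
from h import *
s=state(); print(s["t"],s["tcp_pos"],s["qpos"].round(3))
th=np.radians(60); t=lambda h,th:([-np.sin(th)*h[0],-np.sin(th)*h[1],-np.cos(th)])
h=pz(-.1)
print(plan([.49,-.05,.2],[0,0,-1],pz(-.1-np.pi/2)))
for d in (30,60): print(plan([.57,-.05,.2],t(h,np.radians(d)),pz(-.1-np.pi/2)))
E
```

```text
5.525 [ 0.48745155 -0.28867288  0.19787068] [-6.290e-01 -4.200e-02  1.879e+00 -1.000e-03  1.296e+00  1.003e+00]
(array([  -3.7,  -11.9, -238.4]), array([ 0.039,  0.006, -0.008]))
(array([  -3.1,   68. , -243.2]), array([ 0.037,  0.016, -0.531]))
(array([  -3.1,   68. , -243.2]), array([ 0.033,  0.026, -1.055]))
```

>>> carry_out --pt "-3 10 -50 0 0 0 50" --pt "-3 25 -100 0 0 0 50" --pt "-3 40 -150 0.03 0.01 0 50" --pt "-3 55 -200 0.035 0.01 -0.17 50" --pt "-3 68 -243 0.035 0.015 -0.35 50" --pt "-3 68 -243 0.035 0.016 -0.53 50" --pt "-3 68 -243 0.035 0.02 -0.7 50" --pt "-3 68 -243 0.035 0.023 -0.88 50" --pt "-3 68 -243 0.033 0.026 -1.055 50" --pt "-3 68 -243 0.033 0.026 -1.055 50" --pt "-3 68 -243 0.033 0.026 -1.055 50"

```text
t: 6.9
tcp_pos: [0.5678, -0.0491, 0.1953]
orientation: [0.62, 1.944, -1.989]
contact_force: [0.1, 0.3, 0.2]
opening: 0.0502
```

```bash
python3 - <<'E'
from h import *
s=state(); print(s["t"],s["tcp_pos"],s["qpos"].round(3)); print(R.from_rotvec(s["orientation"]).as_matrix().round(2))
pp=[]
for n in ("top","scene"):
    a=get_image(n); cv2.imwrite(f"pics/{n}1.png",a)
E
```

```text
6.9 [ 0.56778037 -0.04909369  0.19533246] [-0.157  0.595  1.354 -0.061  2.244  1.502]
[[-0.86  0.49 -0.1 ]
 [ 0.09 -0.05 -0.99]
 [-0.49 -0.87 -0.  ]]
```

```bash
cat >> h.py <<'E'
B={"yellow":(176,160,196,192),"red":(206,156,225,187),"brown":(183,203,204,233),"green":(207,194,232,226)}
def changed(n="top",im=None):
    a=cv2.imread("pics/top0.png").astype(int); b=get_image("top") if im is None else im
    return {c:int((abs(a-b.astype(int))[v0:v1,u0:u1].max(2)>40).sum()) for c,(u0,v0,u1,v1) in B.items()}
E
python3 - <<'E'
from h import *
print(changed(im=cv2.imread("pics/top1.png")))
x=.6236-.008; y=.1652
print(plan([x,y,.14],[0,0,-1],pz(.009-np.pi/2)));
a=cv2.imread("pics/top1.png");b=cv2.imread("pics/scene1.png")
cv2.imwrite("pics/both1.png",np.hstack([cv2.resize(a[140:260,160:400],None,fx=1.6,fy=1.6),cv2.resize(b[100:292,150:390],None,fx=1.6,fy=1.0)])[:, :]) if 0 else cv2.imwrite("pics/both1.png",b[80:320,120:400])
E
```

```text
{'yellow': 0, 'red': 0, 'brown': 0, 'green': 0}
(array([   6.7,   63.2, -217.9]), array([-0.098, -0.061,  1.05 ]))
```

View pics/both1.png

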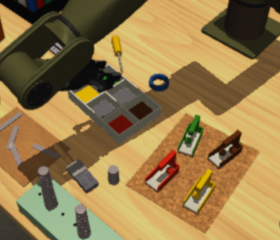

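>>> carry_out --pt "2 10 -40 -0.02 -0.01 0.17 50" --pt "4 22 -80 -0.03 -0.02 0.34 50" --pt "5 34 -120 -0.05 -0.03 0.52 50" --pt "6 46 -160 -0.07 -0.04 0.7 50" --pt "6 58 -200 -0.09 -0.05 0.88 50" --pt "6.7 63.2 -217.9 -0.098 -0.061 1.05 50" --pt "6.7 63.2 -217.9 -0.098 -0.061 1.05 50" --pt "6.7 63.2 -217.9 -0.098 -0.061 1.05 50"

```text
t: 8.0
tcp_pos: [0.6159, 0.1647, 0.1403]
orientation: [1.203, 1.215, -1.203]
contact_force: [0.9, 0.5, 0.4]
opening: 0.0501
```

```bash
python3 - <<'E'
from h import *
s=state(); print(s["tcp_pos"])
print(plan([.6156,.1652,.0445],[0,0,-1],pz(.009-np.pi/2)))
print(ray("top",240.5,146,.05))
E
```

```text
[0.6159188  0.16473301 0.14026284]
(array([95.8, -0.2, -0.4]), array([-0.   , -0.001,  0.002]))
[0.70556676 0.07799126 0.05      ]
```

>>> carry_out --pt "40 0 0 0 0 0 50" --pt "75 0 0 0 0 0 50" --pt "95.5 0 0 0 0 0 50" --pt "95.5 0 0 0 0 0 50" --pt "95.5 0 0 0 0 0 5" --pt "95.5 0 0 0 0 0 5" --pt "95.5 0 0 0 0 0 5" --pt "95.5 0 0 0 0 0 5" --pt "95.5 0 0 0 0 0 5" --pt "92 0 0 0 0 0 5" --pt "86 0 0 0 0 0 5" --pt "80 0 0 0 0 0 5" --pt "80 0 0 0 0 0 5" --squeeze 60

```text
t: 9.62
tcp_pos: [0.6155, 0.1653, 0.0591]
orientation: [1.202, 1.216, -1.204]
contact_force: [1.1, -0.3, -0.4]
opening: 0.0129
```

```bash
python3 - <<'E'
from h import *
s=state(); print(s["tcp_pos"],s["contact_force"],s["opening"])
# tray frame
T=np.array([[.6189,.0126],[.5944,-.2117],[.4435,-.1961],[.4664,.029]]); c=T.mean(0)
e=(T[0]+T[1]-T[2]-T[3])/2; yaw=np.arctan2(e[1],e[0]); print("tray",c,yaw)
ex=np.array(pz(yaw)[:2]); ey=np.array([-ex[1],ex[0]])
a=cv2.imread("pics/top0.png")
for k,(i,j) in {"red":(1,1),"brown":(-1,1),"yellow":(1,-1),"green":(-1,-1)}.items():
    p=c+ex*i*.0375+ey*j*.075; print(k,p.round(4),px("top",[*p,.004]).round(1))
m=hsvmask(a,"red")
E
```

```text
[0.61553579 0.16528929 0.05908143] [ 1.06330297 -0.3012571  -0.38424006] 0.012914617588243736
tray [ 0.5308  -0.09155] -0.10508282007104387
red [ 0.576  -0.0209] [269.8 184.9]
brown [ 0.5014 -0.013 ] [267.7 206.4]
yellow [ 0.5602 -0.1701] [312.7 189.1]
green [ 0.4856 -0.1622] [310.7 210.6]
```

```bash
cat >> h.py <<'E'
YT=-.105
CELL={"red":(.576,-.0209),"brown":(.5014,-.013),"yellow":(.5602,-.1701),"green":(.4856,-.1622)}
def pour(c,z=.14,back=.012):
    h=np.array(pz(YT)); p=np.array([*CELL[c],0])-(.051+back)*h+[0,0,z]; return plan(p,[0,0,-1],pz(YT-np.pi/2)),p
E
python3 - <<'E'
from h import *
print(pour("red")); print(pour("red",.096)); print(changed())
E
```

```text
((array([ -80.8, -104. ,  178.6]), array([ 0.114, -0.001,  0.002])), array([ 0.51334697, -0.01429715,  0.14      ]))
((array([ -36.8, -103.9,  178.6]), array([ 0.114, -0.001,  0.002])), array([ 0.51334697, -0.01429715,  0.096     ]))
{'yellow': 372, 'red': 436, 'brown': 349, 'green': 662}
```

>>> carry_out --pt "-15 0 0 0 0 0 5" --pt "-35 -4 4 0 0 0 5" --pt "-55 -12 16 0 0 0 5" --pt "-70 -24 36 0.02 0 0 5" --pt "-80 -40 62 0.04 0 0 5" --pt "-81 -56 92 0.06 0 0 5" --pt "-81 -72 122 0.08 0 0 5" --pt "-81 -88 148 0.1 0 0 5" --pt "-81 -98 168 0.114 0 0 5" --pt "-81 -104 178.6 0.114 0 0 5" --pt "-76 -104 178.6 0.114 0 0 5" --pt "-62 -104 178.6 0.114 0 0 5" --pt "-48 -104 178.6 0.114 0 0 5" --pt "-37 -104 178.6 0.114 0 0 5" --pt "-37 -104 178.6 0.114 0 0 5"

```text
t: 11.55
tcp_pos: [0.5117, -0.0139, 0.0936]
orientation: [1.283, 1.164, -1.291]
contact_force: [-0.4, 0.1, 0.2]
opening: 0.0127
```

>>> carry_out --pt "-8.3 7.9 0 0 0 -0.175 5" --pt "-14.9 17.1 0 0 0 -0.349 5" --pt "-20 27.3 0 0 0 -0.524 5" --pt "-23.2 38.3 0 0 0 -0.698 5" --pt "-24.5 49.6 0 0 0 -0.873 5" --pt "-23.7 61 0 0 0 -1.047 5" --pt "-22.5 66.6 0 0 0 -1.134 5" --pt "-22.5 66.6 0 0 0 -1.134 5" --pt "-22.5 66.6 0 0 0 -1.134 5" --pt "-22.5 66.6 0 0 0 -1.134 5" --pt "-22.5 66.6 0 0 0 -1.134 5"

```text
t: 12.92
tcp_pos: [0.5792, -0.0213, 0.119]
orientation: [0.553, 1.995, -2.042]
contact_force: [-0.6, -0.5, -0.6]
opening: 0.0132
```

```bash
python3 - <<'E'
from h import *
s=state(); print(s["tcp_pos"],s["contact_force"],s["opening"],s["qpos"].round(2),s["t"])
crop("scene",(170,120,320,232),4.5,"pics/p1.png")
E
```

```text
[ 0.57923008 -0.02131462  0.11904432] [-0.5598628  -0.45105738 -0.58432433] 0.013201823540310713 [-0.12  0.74  1.32 -0.02  2.22  1.55] 12.925
```

View pics/p1.png

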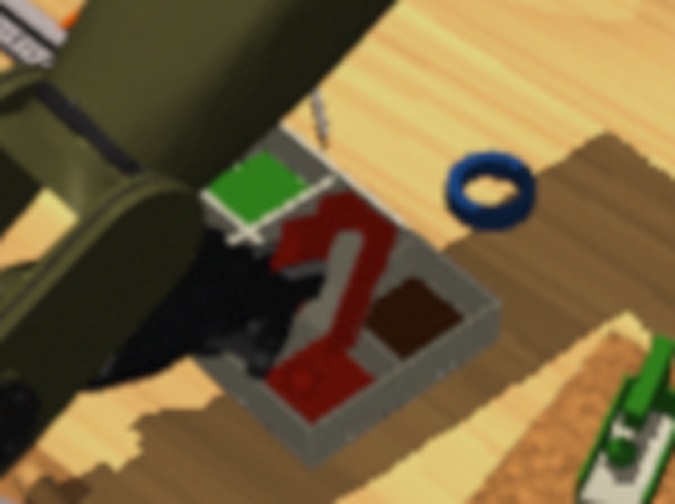

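>>> carry_out --pt "-6 -13 0 0 0 0 5" --pt "-13 -28 0 0 0 0.1 5" --pt "-4 -40 0 0 0 0.28 5" --pt "8 -44 0 0 0 0.46 5" --pt "20 -47 0 0 0 0.64 5" --pt "32 -49 0 0 0 0.82 5" --pt "44 -49 0 0 0 1 5" --pt "51 -49 0 0 0 1.134 5" --pt "51 -49 0 0 0 1.134 5" --pt "51 -49 0 0 0 1.134 5"

```text
t: 14.22
tcp_pos: [0.5135, -0.0145, 0.1421]
orientation: [1.285, 1.16, -1.288]
contact_force: [0.5, -0.2, -0.3]
opening: 0.0129
```

```bash
python3 - <<'E'
from h import *
s=state(); print(s["tcp_pos"],s["opening"],s["t"])
print(plan([.6156,.1652,.14],[0,0,-1],pz(.009-np.pi/2))); print(plan([.6156,.1652,.0455],[0,0,-1],pz(.009-np.pi/2)))
E
```

```text
[ 0.51348826 -0.01452701  0.14212788] 0.012885663587078268 14.225
(array([   1.9,   82.7, -189.4]), array([-0.114, -0.   ,  0.003]))
(array([  96.4,   83. , -189.4]), array([-0.114, -0.   ,  0.003]))
```

>>> carry_out --pt "2 22 -50 -0.03 0 0 5" --pt "2 44 -100 -0.06 0 0 5" --pt "2 65 -150 -0.09 0 0 5" --pt "2 82.8 -189.4 -0.114 0 0.003 5" --pt "2 82.8 -189.4 -0.114 0 0.003 5" --pt "40 82.8 -189.4 -0.114 0 0.003 5" --pt "75 82.8 -189.4 -0.114 0 0.003 5" --pt "90 83 -189.4 -0.114 0 0.003 5" --pt "96.4 83 -189.4 -0.114 0 0.003 5" --pt "96.4 83 -189.4 -0.114 0 0.003 5" --pt "96.4 83 -189.4 -0.114 0 0.003 5"

```text
t: 15.6
tcp_pos: [0.6159, 0.1654, 0.0457]
orientation: [1.204, 1.212, -1.201]
contact_force: [-0.1, 0.4, -0.0]
opening: 0.0131
```

>>> carry_out --pt "0 0 0 0 0 0 20" --pt "0 0 0 0 0 0 50" --pt "0 0 0 0 0 0 50" --pt "-15 0 0 0 0 0 50" --pt "-50 0 0 0 0 0 50" --pt "-100 0 0 0 0 0 50" --pt "-120 0 -40 0 0 0 50" --pt "-120 0 -40 0 0 0 50"

```text
t: 16.6
tcp_pos: [0.6161, 0.2075, 0.1688]
orientation: [1.205, 1.212, -1.195]
contact_force: [0.3, 0.7, 0.7]
opening: 0.0502
```

```bash
python3 - <<'E'
from h import *
s=state(); print(s["tcp_pos"],s["opening"],s["t"])
gr=lambda o,yaw,z:plan([o[0]-.008*np.cos(yaw),o[1]-.008*np.sin(yaw),z],[0,0,-1],pz(yaw-np.pi/2))
print("yellow",gr((.6103,.2694),.133,.14),gr((.6103,.2694),.133,.0445))
im=get_image("scene"); cv2.imwrite("pics/s2.png",im); b=cv2.imread("pics/scene0.png")
print((abs(im.astype(int)-b).max(2)>40)[185:310,245:385].sum())
crop("scene",(245,165,385,310),4,"pics/s2c.png",im)
E
```

```text
[0.61605847 0.20750977 0.16879858] 0.050167765385255456 16.6
yellow (array([ 28.9, -13.2, -60.9]), array([-0.121, -0.002, -0.006])) (array([124.4, -13.8, -60.7]), array([-0.121, -0.002, -0.006]))
4465
```

View pics/s2c.png

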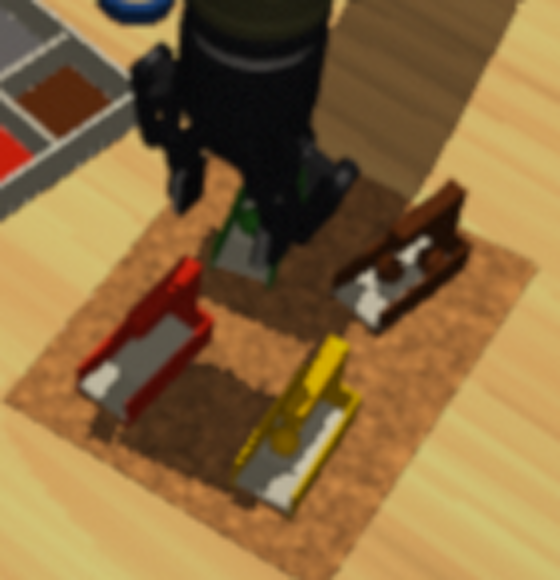

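>>> carry_out --pt "15 -6 -30 -0.06 0 0 50" --pt "28.9 -13.2 -60.9 -0.121 -0.002 -0.006 50" --pt "28.9 -13.2 -60.9 -0.121 -0.002 -0.006 50" --pt "70 -13.5 -60.8 -0.121 -0.002 -0.006 50" --pt "105 -13.8 -60.7 -0.121 -0.002 -0.006 50" --pt "124.4 -13.8 -60.7 -0.121 -0.002 -0.006 50" --pt "124.4 -13.8 -60.7 -0.121 -0.002 -0.006 50" --pt "124.4 -13.8 -60.7 -0.121 -0.002 -0.006 5" --pt "124.4 -13.8 -60.7 -0.121 -0.002 -0.006 5" --pt "124.4 -13.8 -60.7 -0.121 -0.002 -0.006 5" --pt "124.4 -13.8 -60.7 -0.121 -0.002 -0.006 5" --pt "124.4 -13.8 -60.7 -0.121 -0.002 -0.006 5" --pt "116 -13.8 -60.7 -0.121 -0.002 -0.006 5" --pt "100 -13.8 -60.7 -0.121 -0.002 -0.006 5" --pt "80 -13.8 -60.7 -0.121 -0.002 -0.006 5" --pt "50 -13.8 -60.7 -0.121 -0.002 -0.006 5" --pt "25 -13.8 -60.7 -0.121 -0.002 -0.006 5" --pt "5 -13.8 -60.7 -0.121 -0.002 -0.006 5" --pt "5 -13.8 -60.7 -0.121 -0.002 -0.006 5"

```text
t: 19.02
tcp_pos: [0.6013, 0.2664, 0.1624]
orientation: [1.112, 1.269, -1.114]
contact_force: [0.4, -1.0, -0.9]
opening: 0.0131
```

```bash
python3 - <<'E'
from h import *
s=state(); print(s["tcp_pos"],s["opening"],s["t"],s["contact_force"])
print(pour("yellow",.16)); print(pour("yellow",.096)[0])
E
```

```text
[0.60131989 0.26636066 0.16235824] 0.013070453827511746 19.025 [ 0.35324045 -0.9826095  -0.87656095]
((array([   2.7, -158.7,  412.7]), array([0.235, 0.   , 0.002])), array([ 0.49754697, -0.16349715,  0.16      ]))
(array([  66.7, -158.6,  412.7]), array([0.235, 0.   , 0.002]))
```

>>> carry_out --pt "2 -4 10 0 0 0 5" --pt "2 -13 35 0.02 0 0 5" --pt "2 -27 70 0.05 0 0 5" --pt "2 -42 110 0.07 0 0 5" --pt "2 -58 150 0.1 0 0 5" --pt "2 -73 190 0.12 0 0 5" --pt "2 -88 230 0.14 0 0 5" --pt "2 -104 270 0.16 0 0 5" --pt "2 -119 310 0.18 0 0 5" --pt "2 -133 347 0.2 0 0 5" --pt "2 -146 378 0.22 0 0 5" --pt "2 -155 402 0.235 0 0.002 5" --pt "4 -158.6 412.7 0.235 0 0.002 5" --pt "20 -158.6 412.7 0.235 0 0.002 5" --pt "38 -158.6 412.7 0.235 0 0.002 5" --pt "55 -158.6 412.7 0.235 0 0.002 5" --pt "64 -158.6 412.7 0.235 0 0.002 5" --pt "66.7 -158.6 412.7 0.235 0 0.002 5" --pt "66.7 -158.6 412.7 0.235 0 0.002 5"

```text
t: 21.4
tcp_pos: [0.4962, -0.164, 0.0942]
orientation: [1.282, 1.159, -1.29]
contact_force: [-0.8, 0.4, -0.5]
opening: 0.013
```

>>> carry_out --pt "-8.3 7.9 0 0 0 -0.175 5" --pt "-14.9 17.1 0 0 0 -0.349 5" --pt "-20 27.3 0 0 0 -0.524 5" --pt "-23.2 38.3 0 0 0 -0.698 5" --pt "-24.5 49.6 0 0 0 -0.873 5" --pt "-23.7 61 0 0 0 -1.047 5" --pt "-22.5 66.6 0 0 0 -1.134 5" --pt "-22.5 66.6 0 0 0 -1.134 5" --pt "-22.5 66.6 0 0 0 -1.134 5" --pt "-22.5 66.6 0 0 0 -1.134 5" --pt "-22.5 66.6 0 0 0 -1.134 5"

```text
t: 22.78
tcp_pos: [0.5623, -0.1711, 0.1176]
orientation: [0.552, 1.993, -2.045]
contact_force: [-0.3, -0.3, -0.4]
opening: 0.0133
```

>>> carry_out --pt "-6 -13 0 0 0 0 5" --pt "-13 -28 0 0 0 0.1 5" --pt "-4 -40 0 0 0 0.28 5" --pt "8 -44 0 0 0 0.46 5" --pt "20 -47 0 0 0 0.64 5" --pt "32 -49 0 0 0 0.82 5" --pt "44 -49 0 0 0 1 5" --pt "51 -49 0 0 0 1.134 5" --pt "51 -49 0 0 0 1.134 5" --pt "51 -49 0 0 0 1.134 5"

```text
t: 24.02
tcp_pos: [0.4965, -0.1643, 0.1407]
orientation: [1.282, 1.159, -1.29]
contact_force: [0.5, -0.2, 0.2]
opening: 0.0132
```

```bash
cat >> h.py <<'E'
gr=lambda o,yaw,z:plan([o[0]-.008*np.cos(yaw),o[1]-.008*np.sin(yaw),z],[0,0,-1],pz(yaw-np.pi/2))
E
python3 - <<'E'
from h import *
s=state(); print(s["tcp_pos"],s["opening"],s["t"])
print("yellow",gr((.6103,.2694),.133,.16),gr((.6103,.2694),.133,.0455))
a=get_image("top"); cv2.imwrite("pics/t3.png",a); b=get_image("scene"); print(changed(im=a))
A=cv2.resize(a[145:255,160:400],None,fx=2.5,fy=2.5,interpolation=cv2.INTER_CUBIC);Bb=cv2.resize(b[110:310,180:380],(600,600))[:,:]
cv2.imwrite("pics/t3c.png",np.vstack([A,cv2.resize(b[130:260,165:385],(600,325),interpolation=cv2.INTER_CUBIC)]))
E
```

```text
[ 0.49650609 -0.16425877  0.1406834 ] 0.01324365299671054 24.025
yellow (array([ -20.9,   60. , -441.2]), array([-0.238,  0.003,  0.004])) (array([  93.6,   60.4, -441.6]), array([-0.238,  0.003,  0.004]))
{'yellow': 230, 'red': 194, 'brown': 0, 'green': 0}
```

View pics/t3c.png

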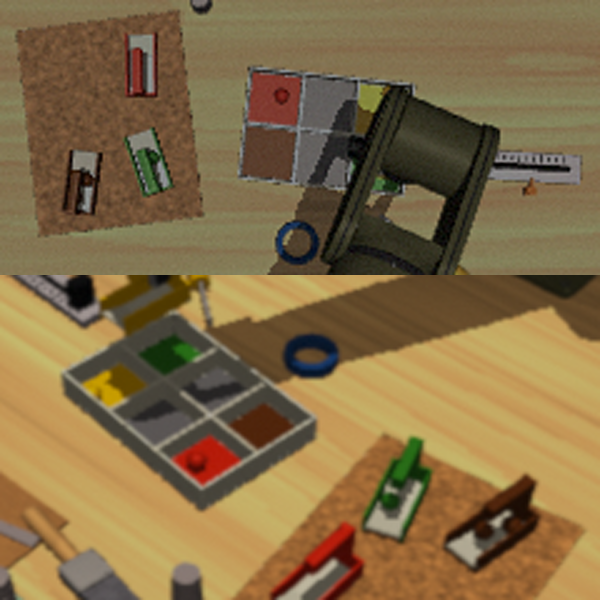

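>>> carry_out --pt "-21 7 -30 -0.02 0 0 5" --pt "-22 14 -80 -0.05 0 0 5" --pt "-22 21 -135 -0.08 0 0 5" --pt "-22 28 -190 -0.11 0 0 5" --pt "-22 35 -245 -0.14 0 0 5" --pt "-22 42 -300 -0.17 0 0 5" --pt "-22 49 -355 -0.2 0 0 5" --pt "-22 56 -405 -0.22 0 0 5" --pt "-21 60 -441 -0.238 0.003 0.004 5" --pt "-21 60.2 -441.4 -0.238 0.003 0.004 5" --pt "20 60.2 -441.5 -0.238 0.003 0.004 5" --pt "55 60.4 -441.6 -0.238 0.003 0.004 5" --pt "80 60.4 -441.6 -0.238 0.003 0.004 5" --pt "89 60.4 -441.6 -0.238 0.003 0.004 5" --pt "93.6 60.4 -441.6 -0.238 0.003 0.004 5" --pt "93.6 60.4 -441.6 -0.238 0.003 0.004 5" --pt "93.6 60.4 -441.6 -0.238 0.003 0.004 5"

```text
t: 26.25
tcp_pos: [0.6025, 0.269, 0.0459]
orientation: [1.113, 1.269, -1.108]
contact_force: [-0.2, 0.2, -0.8]
opening: 0.0129
```

>>> carry_out --pt "0 0 0 0 0 0 20" --pt "0 0 0 0 0 0 50" --pt "0 0 0 0 0 0 50" --pt "-15 0 0 0 0 0 50" --pt "-50 0 0 0 0 0 50" --pt "-100 0 0 0 0 0 50" --pt "-120 -20 0 0 0 0 50" --pt "-120 -40 0 0 0 0 50" --pt "-120 -40 0 0 0 0 50"

```text
t: 27.38
tcp_pos: [0.5616, 0.2635, 0.166]
orientation: [1.112, 1.27, -1.108]
contact_force: [-0.0, 0.5, -0.2]
opening: 0.0502
```

```bash
python3 - <<'E'
from h import *
s=state(); print(s["tcp_pos"],s["opening"],s["t"])
print("brown",gr((.4632,.2426),-.124,.14),gr((.4632,.2426),-.124,.0445))
im=get_image("scene"); cv2.imwrite("pics/s3.png",im)
b=cv2.imread("pics/s2.png")
d=(abs(im.astype(int)-cv2.imread("pics/scene0.png")).max(2)>40)
print("brown chg",d[215:255,325:365].sum())
crop("scene",(245,165,385,310),4,"pics/s3c.png",im)
E
```

```text
[0.56161066 0.26345305 0.16603073] 0.05016360791145623 27.375
brown (array([  25.8, -108.1,    5.5]), array([ 0.258, -0.002, -0.001])) (array([ 121.3, -108.2,    5.7]), array([ 0.258, -0.002, -0.001]))
brown chg 690
```

View pics/s3c.png

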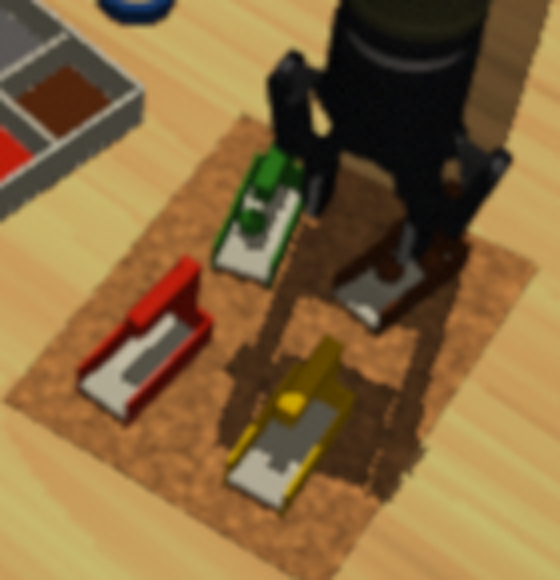

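>>> carry_out --pt "10 -36 2 0.09 0 0 50" --pt "20 -72 4 0.18 0 0 50" --pt "25.8 -108.1 5.5 0.258 -0.002 -0.001 50" --pt "25.8 -108.1 5.5 0.258 -0.002 -0.001 50" --pt "65 -108.1 5.6 0.258 -0.002 -0.001 50" --pt "102 -108.2 5.7 0.258 -0.002 -0.001 50" --pt "121.3 -108.2 5.7 0.258 -0.002 -0.001 50" --pt "121.3 -108.2 5.7 0.258 -0.002 -0.001 50" --pt "121.3 -108.2 5.7 0.258 -0.002 -0.001 5" --pt "121.3 -108.2 5.7 0.258 -0.002 -0.001 5" --pt "121.3 -108.2 5.7 0.258 -0.002 -0.001 5" --pt "121.3 -108.2 5.7 0.258 -0.002 -0.001 5" --pt "121.3 -108.2 5.7 0.258 -0.002 -0.001 5" --pt "113 -108.2 5.7 0.258 -0.002 -0.001 5" --pt "97 -108.2 5.7 0.258 -0.002 -0.001 5" --pt "77 -108.2 5.7 0.258 -0.002 -0.001 5" --pt "47 -108.2 5.7 0.258 -0.002 -0.001 5" --pt "22 -108.2 5.7 0.258 -0.002 -0.001 5" --pt "5 -108.2 5.7 0.258 -0.002 -0.001 5" --pt "5 -108.2 5.7 0.258 -0.002 -0.001 5"

```text
t: 29.92
tcp_pos: [0.4566, 0.2437, 0.1617]
orientation: [1.302, 1.146, -1.298]
contact_force: [1.5, 0.4, -1.1]
opening: 0.0131
```

```bash
python3 - <<'E'
from h import *
s=state(); print(s["tcp_pos"],s["opening"],s["t"],s["qpos"].round(2))
print(pour("brown",.16)); print(pour("brown",.096)[0])
E
```

```text
[0.45656328 0.24372784 0.1616829 ] 0.013142081050244711 29.925 [ 0.39 -0.12  2.01 -0.    1.24  2.08]
((array([  1.5,  13.5, 250.4]), array([-0.02 , -0.001, -0.002])), array([ 0.43874697, -0.00639715,  0.16      ]))
(array([ 65.5,  13.3, 250.5]), array([-0.02 , -0.001, -0.002]))
```

>>> carry_out --pt "1.5 0.5 8 0 0 0 5" --pt "1.5 1.5 28 0 0 0 5" --pt "1.5 3 58 0 0 0 5" --pt "1.5 5 92 0 0 0 5" --pt "1.5 7 128 -0.01 0 0 5" --pt "1.5 9 163 -0.01 0 0 5" --pt "1.5 11 198 -0.02 0 0 5" --pt "1.5 12.5 228 -0.02 0 0 5" --pt "1.5 13.3 246 -0.02 -0.001 -0.002 5" --pt "10 13.3 250.5 -0.02 -0.001 -0.002 5" --pt "26 13.3 250.5 -0.02 -0.001 -0.002 5" --pt "44 13.3 250.5 -0.02 -0.001 -0.002 5" --pt "58 13.3 250.5 -0.02 -0.001 -0.002 5" --pt "65.5 13.3 250.5 -0.02 -0.001 -0.002 5" --pt "65.5 13.3 250.5 -0.02 -0.001 -0.002 5"

```text
t: 31.8
tcp_pos: [0.437, -0.0067, 0.0934]
orientation: [1.282, 1.161, -1.29]
contact_force: [1.0, -0.1, -0.5]
opening: 0.0129
```

>>> carry_out --pt "-8.3 7.9 0 0 0 -0.175 5" --pt "-14.9 17.1 0 0 0 -0.349 5" --pt "-20 27.3 0 0 0 -0.524 5" --pt "-23.2 38.3 0 0 0 -0.698 5" --pt "-24.5 49.6 0 0 0 -0.873 5" --pt "-23.7 61 0 0 0 -1.047 5" --pt "-22.5 66.6 0 0 0 -1.134 5" --pt "-22.5 66.6 0 0 0 -1.134 5" --pt "-22.5 66.6 0 0 0 -1.134 5" --pt "-22.5 66.6 0 0 0 -1.134 5" --pt "-22.5 66.6 0 0 0 -1.134 5"

```text
t: 33.17
tcp_pos: [0.5038, -0.0138, 0.1176]
orientation: [0.552, 1.993, -2.044]
contact_force: [-0.1, -0.2, -0.0]
opening: 0.0133
```

>>> carry_out --pt "-6 -13 0 0 0 0 5" --pt "-13 -28 0 0 0 0.1 5" --pt "-4 -40 0 0 0 0.28 5" --pt "8 -44 0 0 0 0.46 5" --pt "20 -47 0 0 0 0.64 5" --pt "32 -49 0 0 0 0.82 5" --pt "44 -49 0 0 0 1 5" --pt "51 -49 0 0 0 1.134 5" --pt "51 -49 0 0 0 1.134 5" --pt "51 -49 0 0 0 1.134 5"

```text
t: 34.42
tcp_pos: [0.438, -0.007, 0.1408]
orientation: [1.283, 1.158, -1.289]
contact_force: [0.7, -0.8, -0.6]
opening: 0.0131
```

```bash
python3 - <<'E'
from h import *
s=state(); print(s["tcp_pos"],s["opening"],s["t"],s["qpos"].round(2))
print("brown",gr((.4632,.2426),-.124,.16),gr((.4632,.2426),-.124,.0455))
a=get_image("top"); b=get_image("scene"); print(changed(im=a))
cv2.imwrite("pics/t4c.png",np.vstack([cv2.resize(a[145:255,160:400],None,fx=2.5,fy=2.5,interpolation=cv2.INTER_CUBIC),cv2.resize(b[130:260,165:385],(600,325),interpolation=cv2.INTER_CUBIC)]))
E
```

```text
[ 0.4380136  -0.00700158  0.14076693] 0.013137802075900236 34.425 [-0.14 -0.29  2.2  -0.    1.24  1.54]
brown (array([ -19.7,   -9.1, -251. ]), array([0.019, 0.002, 0.003])) (array([  94.8,   -8.8, -251.2]), array([0.019, 0.002, 0.003]))
{'yellow': 179, 'red': 189, 'brown': 244, 'green': 0}
```

View pics/t4c.png

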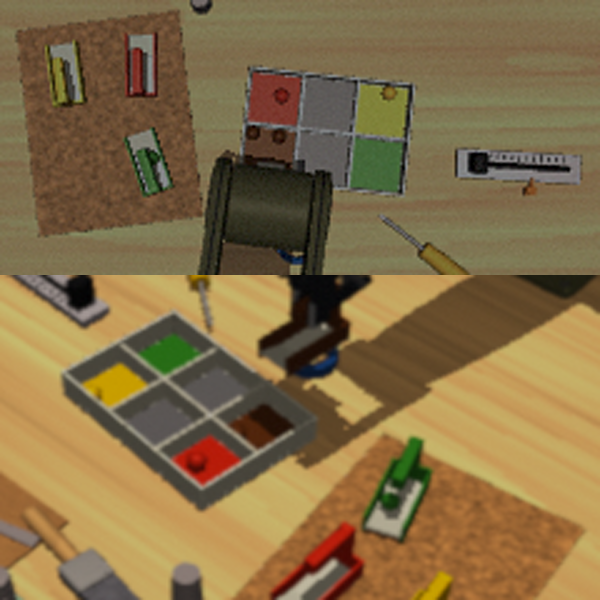

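>>> carry_out --pt "-20 -1 -25 0 0 0 5" --pt "-20 -3 -75 0 0 0 5" --pt "-20 -5 -125 0.01 0 0 5" --pt "-20 -7 -175 0.01 0 0 5" --pt "-20 -8 -225 0.019 0.002 0.003 5" --pt "-20 -9 -251 0.019 0.002 0.003 5" --pt "-10 -9 -251 0.019 0.002 0.003 5" --pt "25 -8.8 -251.2 0.019 0.002 0.003 5" --pt "60 -8.8 -251.2 0.019 0.002 0.003 5" --pt "83 -8.8 -251.2 0.019 0.002 0.003 5" --pt "91 -8.8 -251.2 0.019 0.002 0.003 5" --pt "94.8 -8.8 -251.2 0.019 0.002 0.003 5" --pt "94.8 -8.8 -251.2 0.019 0.002 0.003 5" --pt "94.8 -8.8 -251.2 0.019 0.002 0.003 5"

```text
t: 36.28
tcp_pos: [0.4553, 0.244, 0.0454]
orientation: [1.301, 1.148, -1.298]
contact_force: [-0.1, 0.0, 0.1]
opening: 0.0129
```

>>> carry_out --pt "0 0 0 0 0 0 20" --pt "0 0 0 0 0 0 50" --pt "0 0 0 0 0 0 50" --pt "-15 0 0 0 0 0 50" --pt "-50 0 0 0 0 0 50" --pt "-100 0 0 0 0 0 50" --pt "-150 0 60 0 0 0 50" --pt "-150 0 120 0 0 0 50" --pt "-150 0 180 0 0 0 50" --pt "-150 0 240 0 0 0 50" --pt "-150 0 240 0 0 0 50"

```text
t: 37.65
tcp_pos: [0.4246, 0.0024, 0.1956]
orientation: [1.305, 1.143, -1.303]
contact_force: [-0.3, -0.0, -0.1]
opening: 0.05
```

```bash
python3 - <<'E'
from h import *
s=state(); print(s["tcp_pos"],s["opening"],s["t"])
print("green",gr((.4899,.1518),.305,.15),gr((.4899,.1518),.305,.0445))
a=get_image("top"); print(changed(im=a)); cv2.imwrite("pics/t5.png",a)
E
```

```text
[0.42461814 0.00240656 0.19562243] 0.05003604118532795 37.65
green (array([  45.6,   38. , -153.3]), array([-0.435,  0.001, -0.002])) (array([ 151.1,   37.8, -153.3]), array([-0.435,  0.001, -0.002]))
{'yellow': 175, 'red': 191, 'brown': 209, 'green': 0}
```

>>> carry_out --pt "10 10 -40 -0.12 0 0 50" --pt "20 20 -80 -0.25 0 0 50" --pt "30 30 -120 -0.37 0 0 50" --pt "45.6 38 -153.3 -0.435 0.001 -0.002 50" --pt "45.6 38 -153.3 -0.435 0.001 -0.002 50" --pt "90 37.8 -153.3 -0.435 0.001 -0.002 50" --pt "130 37.8 -153.3 -0.435 0.001 -0.002 50" --pt "151 37.8 -153.3 -0.435 0.001 -0.002 50" --pt "151 37.8 -153.3 -0.435 0.001 -0.002 50" --pt "151 37.8 -153.3 -0.435 0.001 -0.002 5" --pt "151 37.8 -153.3 -0.435 0.001 -0.002 5" --pt "151 37.8 -153.3 -0.435 0.001 -0.002 5" --pt "151 37.8 -153.3 -0.435 0.001 -0.002 5" --pt "151 37.8 -153.3 -0.435 0.001 -0.002 5" --pt "143 37.8 -153.3 -0.435 0.001 -0.002 5" --pt "127 37.8 -153.3 -0.435 0.001 -0.002 5" --pt "105 37.8 -153.3 -0.435 0.001 -0.002 5" --pt "75 37.8 -153.3 -0.435 0.001 -0.002 5" --pt "45 37.8 -153.3 -0.435 0.001 -0.002 5" --pt "35 37.8 -153.3 -0.435 0.001 -0.002 5"

```text
t: 40.2
tcp_pos: [0.4825, 0.1533, 0.1623]
orientation: [0.979, 1.34, -0.975]
contact_force: [-0.7, -0.1, -1.1]
opening: 0.0128
```

```bash
python3 - <<'E'
from h import *
s=state(); print(s["tcp_pos"],s["opening"],s["t"],s["qpos"].round(2))
print(pour("green",.16)); print(pour("green",.096)[0])
E
```

```text
[0.48251863 0.15329993 0.16230811] 0.01284318147534212 40.2 [ 0.2  -0.15  2.04  0.    1.25  1.46]
((array([   1.6, -151.3,  275.8]), array([ 0.416, -0.001, -0.002])), array([ 0.42294697, -0.15559715,  0.16      ]))
(array([  65.6, -151.5,  275.9]), array([ 0.416, -0.001, -0.002]))
```

>>> carry_out --pt "1.5 -4 8 0 0 0 5" --pt "1.5 -15 28 0.04 0 0 5" --pt "1.5 -32 58 0.09 0 0 5" --pt "1.5 -50 92 0.14 0 0 5" --pt "1.5 -70 128 0.2 0 0 5" --pt "1.5 -89 163 0.26 0 0 5" --pt "1.5 -109 198 0.31 0 0 5" --pt "1.5 -127 232 0.36 0 0 5" --pt "1.5 -141 258 0.4 -0.001 -0.002 5" --pt "3 -150 272 0.416 -0.001 -0.002 5" --pt "12 -151.5 275.9 0.416 -0.001 -0.002 5" --pt "28 -151.5 275.9 0.416 -0.001 -0.002 5" --pt "46 -151.5 275.9 0.416 -0.001 -0.002 5" --pt "59 -151.5 275.9 0.416 -0.001 -0.002 5" --pt "65.5 -151.5 275.9 0.416 -0.001 -0.002 5" --pt "65.5 -151.5 275.9 0.416 -0.001 -0.002 5"

```text
t: 42.2
tcp_pos: [0.4212, -0.1556, 0.0931]
orientation: [1.283, 1.162, -1.29]
contact_force: [-0.2, -0.3, -0.4]
opening: 0.0132
```

>>> carry_out --pt "-8.3 7.9 0 0 0 -0.175 5" --pt "-14.9 17.1 0 0 0 -0.349 5" --pt "-20 27.3 0 0 0 -0.524 5" --pt "-23.2 38.3 0 0 0 -0.698 5" --pt "-24.5 49.6 0 0 0 -0.873 5" --pt "-23.7 61 0 0 0 -1.047 5" --pt "-22.5 66.6 0 0 0 -1.134 5" --pt "-22.5 66.6 0 0 0 -1.134 5" --pt "-22.5 66.6 0 0 0 -1.134 5" --pt "-22.5 66.6 0 0 0 -1.134 5" --pt "-22.5 66.6 0 0 0 -1.134 5"

```text
t: 43.58
tcp_pos: [0.4878, -0.163, 0.117]
orientation: [0.552, 1.994, -2.044]
contact_force: [0.1, -0.1, 0.2]
opening: 0.013
```

>>> carry_out --pt "-6 -13 0 0 0 0 5" --pt "-13 -28 0 0 0 0.1 5" --pt "-4 -40 0 0 0 0.28 5" --pt "8 -44 0 0 0 0.46 5" --pt "20 -47 0 0 0 0.64 5" --pt "32 -49 0 0 0 0.82 5" --pt "44 -49 0 0 0 1 5" --pt "51 -49 0 0 0 1.134 5" --pt "51 -49 0 0 0 1.134 5" --pt "51 -49 0 0 0 1.134 5"

```text
t: 44.82
tcp_pos: [0.4219, -0.1563, 0.1402]
orientation: [1.283, 1.16, -1.29]
contact_force: [0.2, -0.3, -1.0]
opening: 0.0129
```

```bash
python3 - <<'E'
from h import *
s=state(); print(s["tcp_pos"],s["opening"],s["t"])
print("green",gr((.4899,.1518),.305,.16),gr((.4899,.1518),.305,.0455))
a=get_image("top"); b=get_image("scene"); print(changed(im=a), (abs(a.astype(int)-cv2.imread("pics/t5.png")).max(2)>40)[148:244,165:245].sum())
cv2.imwrite("pics/t6c.png",np.vstack([cv2.resize(a[145:255,160:400],None,fx=2.5,fy=2.5,interpolation=cv2.INTER_CUBIC),cv2.resize(b[130:260,165:385],(600,325),interpolation=cv2.INTER_CUBIC)]))
E
```

```text
[ 0.42187277 -0.15625208  0.14020525] 0.01289201862006788 44.825
green (array([ -20.4,   28. , -310.3]), array([-0.41 ,  0.001,  0.004])) (array([  94.1,   28.5, -310.4]), array([-0.41 ,  0.001,  0.004]))
{'yellow': 180, 'red': 194, 'brown': 208, 'green': 286} 473
```

View pics/t6c.png

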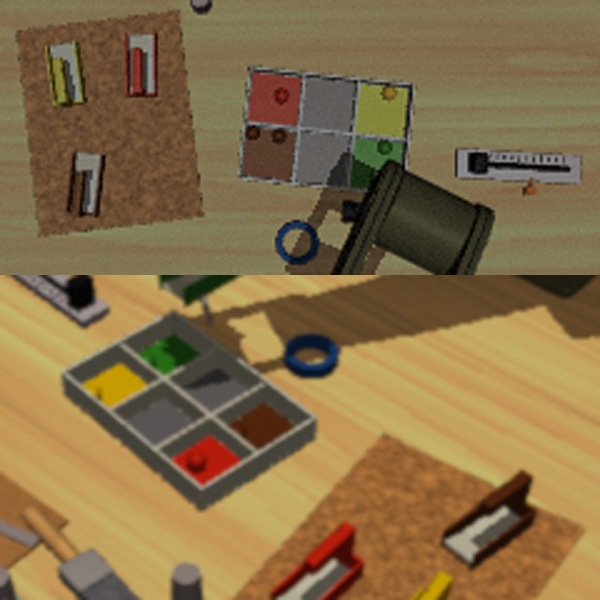

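>>> carry_out --pt "-20 2 -25 -0.03 0 0 5" --pt "-20 6 -75 -0.1 0 0 5" --pt "-20 11 -125 -0.17 0 0 5" --pt "-20 16 -175 -0.24 0 0 5" --pt "-20 21 -225 -0.31 0 0 5" --pt "-20 25 -275 -0.37 0 0 5" --pt "-20 28 -310 -0.41 0.001 0.004 5" --pt "-15 28 -310.4 -0.41 0.001 0.004 5" --pt "20 28 -310.4 -0.41 0.001 0.004 5" --pt "58 28.5 -310.4 -0.41 0.001 0.004 5" --pt "82 28.5 -310.4 -0.41 0.001 0.004 5" --pt "90 28.5 -310.4 -0.41 0.001 0.004 5" --pt "94.1 28.5 -310.4 -0.41 0.001 0.004 5" --pt "94.1 28.5 -310.4 -0.41 0.001 0.004 5" --pt "94.1 28.5 -310.4 -0.41 0.001 0.004 5"

```text
t: 46.8
tcp_pos: [0.4827, 0.1498, 0.0455]
orientation: [0.983, 1.338, -0.98]
contact_force: [0.5, 0.4, -1.0]
opening: 0.013
```

>>> carry_out --pt "0 0 0 0 0 0 20" --pt "0 0 0 0 0 0 50" --pt "0 0 0 0 0 0 50" --pt "-15 0 0 0 0 0 50" --pt "-50 0 0 0 0 0 50" --pt "-100 0 0 0 0 0 50" --pt "-150 -15 55 0 0 0 50" --pt "-150 -30 110 0 0 0 50" --pt "-150 -45 165 0 0 0 50" --pt "-150 -60 220 0 0 0 50" --pt "-150 -60 220 0 0 0 50"

```text
t: 48.18
tcp_pos: [0.4907, -0.0814, 0.1957]
orientation: [0.986, 1.335, -0.985]
contact_force: [0.3, 0.9, 0.1]
opening: 0.0498
```

```bash
python3 - <<'E'
from h import *
s=state(); print(s["tcp_pos"],s["opening"],s["t"])
a=get_image("top"); b=get_image("scene"); print(changed(im=a)); cv2.imwrite("pics/t7.png",a); cv2.imwrite("pics/s7.png",b)
L=cv2.resize(a[148:244,162:246],(400,457),interpolation=cv2.INTER_CUBIC); Rr=cv2.resize(b[185:310,245:385],(400,357),interpolation=cv2.INTER_CUBIC)
D=cv2.resize(a[185:230,335:400],(400,277),interpolation=cv2.INTER_CUBIC); E=cv2.resize(b[105:155,155:215],(400,333),interpolation=cv2.INTER_CUBIC)
c1=np.vstack([L,np.zeros((143,400,3),np.uint8)])
cv2.imwrite("pics/t7c.png",np.hstack([np.vstack([np.clip(L*1.5,0,255).astype(np.uint8)[:320],D[:277]]),np.vstack([Rr[:300],E[:297]])]))
E
```

```text
[ 0.4907365  -0.0814335   0.19568295] 0.049795649129064104 48.175
{'yellow': 177, 'red': 191, 'brown': 209, 'green': 160}
```

View pics/t7c.png

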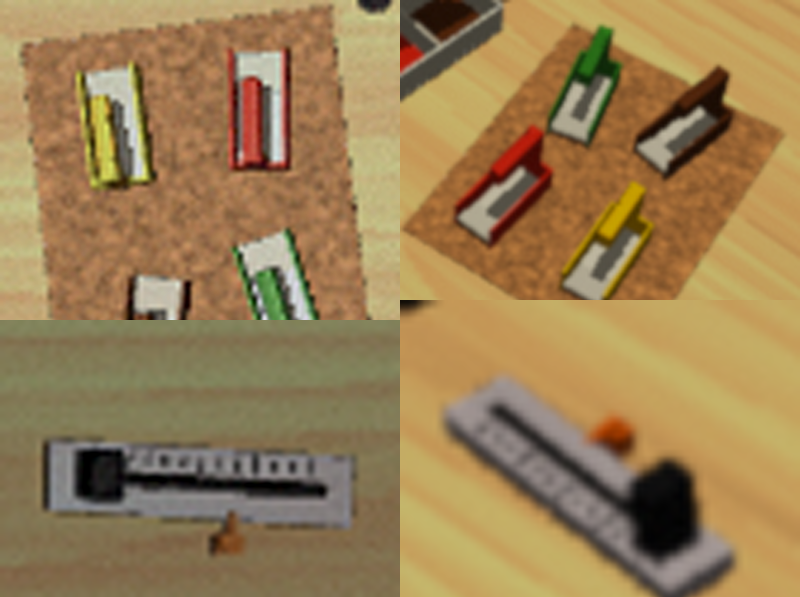

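```bash
python3 - <<'E'
from h import *
d=np.array([-.0613,-.998]); n=np.array([.998,-.0613]); g=np.array([.4867,-.2933])
off={};P={}
for c,f,(u0,v0,u1,v1) in (("top","pics/t7.png",(335,190,400,230)),("scene","pics/s7.png",(158,108,208,152))):
    a=cv2.imread(f)[v0:v1,u0:u1]; K=8
    A=cv2.resize(a,None,fx=K,fy=K,interpolation=cv2.INTER_CUBIC); h=cv2.cvtColor(A,cv2.COLOR_BGR2HSV)
    m=(h[...,2]<45).astype(np.uint8); m=cv2.morphologyEx(m,cv2.MORPH_OPEN,np.ones((28,28),np.uint8))
    N,l,s,ce=cv2.connectedComponentsWithStats(m)
    q=np.array([px(c,[*(g+d*i*.01+n*j*.014),z]) for i in(-1,1) for j in(-1,1) for z in(.014,.054)],np.float32)
    hull=cv2.convexHull(q); M=cv2.moments(hull); pc=np.array([M["m10"],M["m01"]])/M["m00"]
    for i in range(1,N):
        cc=(ce[i]+.5)/K-.5+[u0,v0]; print(c,"dark",s[i][4]/K/K,"hull",M["m00"],"meas",cc.round(2),"pred",pc.round(2))
    i=1+np.argmin([np.linalg.norm((ce[i]+.5)/K-.5+[u0,v0]-pc) for i in range(1,N)]); off[c]=(ce[i]+.5)/K-.5+[u0,v0]-pc
    mo=((h[...,0]<15)&(h[...,1]>(120 if c=="top" else 190))&(h[...,2]>60)).astype(np.uint8); N,l,s,ce=cv2.connectedComponentsWithStats(mo)
    i=1+np.argmax(s[1:,4]); P[c]=(ce[i]+.5)/K-.5+[u0,v0]; print(c,"orange",s[i][4]/K/K,P[c].round(2), s[i][:4]/K+[u0,v0,0,0])
for o in (0,1):
    X,r=tri({c:P[c]-o*off[c] for c in P}); print(o,X.round(4),r,"along from off",((X[:2]-g)@d).round(4), "side",((X[:2]-g)@n).round(4))
    for c in P:
        for z in(.005,.012): X=ray(c,*(P[c]-o*off[c]),z); print(c,z,((X[:2]-g)@d).round(4))
E
```

```text
top dark 58.0625 hull 71.4617026024498 meas [350.95 209.81] pred [350.56 209.85]
top orange 19.515625 [371.73 220.1 ] [369.25  216.5     5.375   6.625]
scene dark 98.015625 hull 153.45311802288052 meas [194.1 136.4] pred [193.79 135.74]
scene orange 20.15625 [186.81 124.61] [183.875 122.625   6.      5.125]
0 [ 0.4501 -0.3693  0.0097] [7.98368233e-06] along from off 0.0781 side -0.0319
top 0.005 0.0807
top 0.012 0.0789
scene 0.005 0.0808
scene 0.012 0.0743
1 [ 0.4508 -0.3678  0.0136] [1.39037109e-06] along from off 0.0765 side -0.0313
top 0.005 0.0794
top 0.012 0.0775
scene 0.005 0.0839
scene 0.012 0.0773
```

```bash
python3 - <<'E'
from h import *
print(plan([.4867,-.2935,.11],[0,0,-1],pz(-1.632))); print(plan([.4867,-.2935,.0255],[0,0,-1],pz(-1.632)))
E
```

```text
(array([ 84.8, -68.2, 204.1]), array([ 0.365, -0.001, -0.001]))
(array([169.3, -68.2, 204.2]), array([ 0.365, -0.001, -0.001]))
```

>>> carry_out --pt "10 -15 45 0.09 0 0 50" --pt "25 -32 95 0.18 0 0 50" --pt "45 -50 150 0.27 0 0 50" --pt "70 -68.2 204 0.365 -0.001 -0.001 50" --pt "85 -68.2 204 0.365 -0.001 -0.001 50" --pt "85 -68.2 204 0.365 -0.001 -0.001 50" --pt "125 -68.2 204 0.365 -0.001 -0.001 50" --pt "160 -68.2 204 0.365 -0.001 -0.001 50" --pt "169.3 -68.2 204.2 0.365 -0.001 -0.001 50" --pt "169.3 -68.2 204.2 0.365 -0.001 -0.001 50" --pt "169.3 -68.2 204.2 0.365 -0.001 -0.001 10" --pt "169.3 -68.2 204.2 0.365 -0.001 -0.001 10" --pt "169.3 -68.2 204.2 0.365 -0.001 -0.001 10" --pt "169.3 -68.2 204.2 0.365 -0.001 -0.001 10" --pt "169.3 -68.2 204.2 0.365 -0.001 -0.001 10" --squeeze 30

```text
t: 50.15
tcp_pos: [0.4881, -0.2941, 0.0268]
orientation: [1.253, 1.178, -1.253]
contact_force: [-0.7, 2.1, 6.1]
opening: 0.0193
```

```bash
python3 - <<'E'
from h import *
s=state(); print(s["tcp_pos"],s["opening"],s["contact_force"])
print(plan([.4820,-.3708,.0255],[0,0,-1],pz(-1.632)))
E
```

```text
[ 0.48808822 -0.29409029  0.02683392] 0.019267143034289023 [-0.74547976  2.10421343  6.05056838]
(array([ 1.4, -1.5, 76.9]), array([ 0.001,  0.001, -0.002]))
```

>>> carry_out --pt "0 0 10 0 0 0 10" --pt "0 -0.5 25 0 0 0 10" --pt "0 -0.7 40 0 0 0 10" --pt "0 -1 55 0 0 0 10" --pt "0 -1.5 68 0 0 0 10" --pt "0 -1.5 75 0 0 0 10" --pt "0 -1.5 77 0 0 0 10" --pt "0 -1.5 77 0 0 0 10" --pt "0 -1.5 77 0 0 0 10"

```text
t: 51.28
tcp_pos: [0.4828, -0.3718, 0.0269]
orientation: [1.252, 1.175, -1.252]
contact_force: [5.3, -0.5, 5.5]
opening: 0.0196
```

>>> carry_out --pt "0 0 0 0 0 0 30" --pt "0 0 0 0 0 0 50" --pt "0 0 0 0 0 0 50" --pt "-30 0 0 0 0 0 50" --pt "-80 0 0 0 0 0 50" --pt "-130 0 -30 0 0 0 50" --pt "-160 0 -90 0 0 0 50" --pt "-160 0 -150 0 0 0 50" --pt "-160 0 -210 0 0 0 50" --pt "-160 0 -270 0 0 0 50" --pt "-160 0 -270 0 0 0 50"

```text
t: 52.65
tcp_pos: [0.4966, -0.0971, 0.1843]
orientation: [1.248, 1.185, -1.25]
contact_force: [-0.1, 0.2, -0.2]
opening: 0.0504
```

```bash
python3 - <<'E'
from h import *
s=state(); print(s["tcp_pos"],s["t"])
a=get_image("top"); b=get_image("scene"); cv2.imwrite("pics/t8.png",a); cv2.imwrite("pics/s8.png",b); print(changed(im=a))
D=cv2.resize(a[192:226,338:398],(780,442),interpolation=cv2.INTER_CUBIC)
cv2.imwrite("pics/t8c.png",np.clip(D*1.4,0,255).astype(np.uint8))
E
```

```text
[ 0.49660204 -0.09711088  0.18430552] 52.65
{'yellow': 179, 'red': 191, 'brown': 210, 'green': 162}
```

View pics/t8c.png

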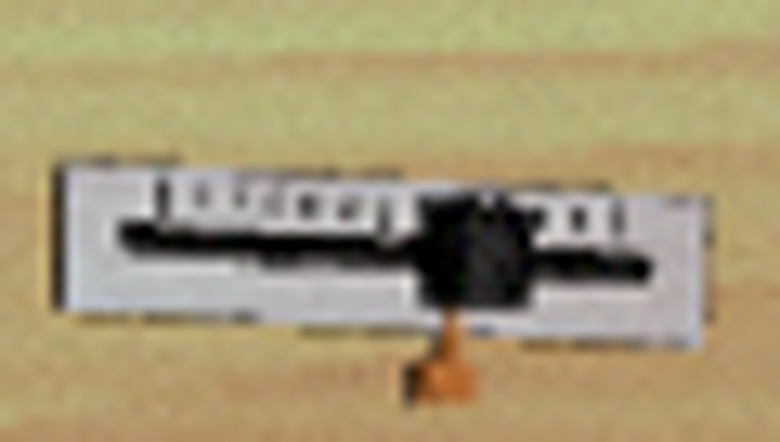

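```bash
python3 - <<'E'
from h import *
a=cv2.imread("pics/top0.png").astype(int); b=cv2.imread("pics/t7.png").astype(int); s0=cv2.imread("pics/scene0.png").astype(int); s8=cv2.imread("pics/s8.png").astype(int)
print("offcut chg",(abs(a-cv2.imread("pics/t8.png"))[138:152,232:248]>40).sum(),"tape chg (scene)",(abs(s0-s8)[150:172,266:292]>60).sum())
print(finish_job())
E
```

```text
offcut chg 0 tape chg (scene) 463
the job is handed in; nothing more can be done
None
```

I finished the whole task in the order asked and handed it in at about 53 s on the robot's clock.

- **Dimmer off:** I dragged it until it hit the end stop, about 18 N. A later picture showed the grip at the off end.
- **Tipping:** I tipped the red, yellow, brown and green scoops over the cells with matching liners. The pictures show 1 red, 1 yellow, 2 brown and 1 green nut, each in its own cell.
- **Scoops:** The last picture of the mat shows all four scoops empty and standing on it. The numeric checks after that show no further movement. I did not see any scoop get knocked aside.
- **Dimmer to the pointer:** I moved the grip about 78 mm up from off. The final top view puts the grip's middle within about 1 mm of the pointer. My separate estimates of the pointer's position ranged from 76.5 to 80 mm, so up to about 2 mm of error is possible.

**Last checks:**
- **Trunk offcut:** No pixels changed around it.
- **Tape:** The check in the scene camera did flag changed pixels around the tape roll. I think this is the arm or its shadow, because the gripper was nearby and had never touched the tape. Earlier pictures also showed the roll in its original place. I did not look at a final picture of it to confirm.

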